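# Walk the press block up to a board blank and lock it

### The job

Close up the dry-fitted cutting-board blank in the gluing jig: walk the heavy steel press block away from the robot by nudging its two rear corners in turn, until it has pushed both wooden strips tight against the far fence and sits square against them with no gaps left. Never push on the block with more than 25 N, which is too little to shove it along from the middle. Then swing the steel keeper bar fully across behind the block and let go, leaving everything else on the bench and jig where it is.

Things in the scene. Friction and masses are not known exactly. Their poses are not given: they have to be found in the camera images.
- jig: White-topped wooden jig fixed to the bench. Origin on the bench surface; x points away from the robot along its rails, y left, z up. Base board x -160 to 200, y +-155 mm, top at z = 12 mm. Two side rails: inner faces at y = +-111, outer +-145, x -70 to 170, tops at z = 30 mm. Cross fence at the far end: near face at x = 170, top at z = 42 mm.
- jig_home (a point): Point on the jig base's top, jig x = 0, y = 0, z = 12 mm, axes as the jig's: the middle of the line where the block's rear face ends up when both strips are tight against the fence and the block tight against them (its front face is then at jig x = 90 mm).
- press_block: Smooth waxed dark steel slab, 90 mm (x) x 200 mm (y) x 39 mm tall, about 4.6 kg, on four rubber pads (3 mm, at x +-25, y +-55). Origin: centre of its underside; x forward, rear face at x = -45 mm. Sliding straight takes 25 to 30 N; a level push 10 to 15 mm in from one end of the rear face takes 12 to 15 N and swings that end forward about the other (up to 21 N if the finger also drags down).
- block_front_left (a point): Left end of the block's front face: 45 mm ahead of the block's centre, 98 mm to the left (y), 10 mm above its underside.
- block_front_right (a point): Right end of the block's front face: 45 mm ahead of the block's centre, 98 mm to the right, 10 mm above its underside.
- strip_near: Dark wooden strip 40 mm (x) x 196 mm (y) x 20 mm tall, 0.1 kg, lying loose across the jig just ahead of the block. Origin: centre of its underside.
- strip_far: Pale wooden strip 40 mm (x) x 196 mm (y) x 20 mm tall, 0.1 kg, lying loose between the other strip and the fence. Origin: centre of its underside.
- keeper (a joint): Angle (rad) of the flat steel keeper bar, 110 x 16 mm, 33 to 43 mm above the bench, on an upright pivot at jig x = -12, y = 128 mm (left rail). 0 = open: the bar points along the jig's -x, turned 0.23 rad outwards (to +y). Grows as its end sweeps inwards, anticlockwise from above; stop at 1.80 = straight across (-y), 4 mm behind a block that is home. Stays where left; 1.5 N at the peg moves it.
- keeper_peg (a point): Middle of the upright round steel peg (14 mm diameter, from 43 to 88 mm above the bench) near the free end of the keeper bar, 95 mm from its pivot; this point is 76 mm above the bench. It can be pinched or pushed.
- wax_tin: Round aluminium tin, 48 mm diameter, 36 mm tall, standing on the jig's base behind the block. Leave it. Origin: centre of its underside.
- offcut: Small wooden offcut 30 x 45 x 25 mm on the jig's base near its rear right corner. Leave it. Origin: centre of its underside.
- mallet: Wooden mallet lying on the bench to the right, 255 mm long, head 65 x 120 x 60 mm. Leave it.
- glue_bottle: Yellow glue bottle, 60 mm diameter, 170 mm tall, standing on the bench to the right. Leave it.
- screwdriver: Screwdriver lying on the bench to the left. Leave it.
- paddle_board: Dark wooden serving board with a handle, 390 x 150 x 18 mm, lying on the bench to the left. Leave it.
- tape_roll: Roll of paper tape, 90 mm diameter, 25 mm high, on the bench to the right. Leave it.
Mind the look-alikes: they are no part of the job. Leave any red look-alike of the press_block alone.

How it is judged (in metres and radians):
On the way, in this order (a step that is already met when the one before it is completed fails the run):
1. the block has closed both strips against the fence and sits square (each end of its front face within 2.8 mm of its home line), with the keeper still open (x of block_front_left in the frame of jig between 0.0872 and 0.0925 m and x of block_front_right in the frame of jig between 0.0872 and 0.0925 m and z of each of press_block, strip_near, strip_far in the frame of jig below 0.016 m and value of joint keeper below 1 rad), for 0.2 s.
2. the keeper is swung fully across behind the block (value of joint keeper above 1.7 rad), for 0.2 s.
At the end, for the whole second after the job is handed in: Both ends of the block's front face lie within 2.8 mm of the line (jig x = 90 mm) where the strips are tight against the fence and the block tight against them, block and strips lie flat on the jig's base and at rest, and the keeper stands fully across behind the block (beyond 1.70 of 1.80 rad) (x of block_front_left in the frame of jig between 0.0872 and 0.0925 m and x of block_front_right in the frame of jig between 0.0872 and 0.0925 m and z of each of press_block, strip_near, strip_far in the frame of jig below 0.016 m and linear speed of each of press_block, strip_near, strip_far below 0.01 m/s and value of joint keeper above 1.7 rad); the robot touches nothing.
It fails at once if the robot pushes on the press block with more than 25 N (contact force between any of the fingers, the arm and press_block above 25 N).
It fails at once if a bystander is shifted by more than 20 mm (distance of any of wax_tin, offcut, mallet, glue_bottle, screwdriver, paddle_board, tape_roll from where it was at the start of the episode above 0.02 m).
It also fails if it takes over 72 s, if anything falls off the work surface, if the arm or the gripper's body presses on something with over 40 N, if the wrist force passes 120 N, or if a joint passes its speed limit or range.

### The arm

A 6-joint arm with a two-finger parallel gripper is mounted at the origin on the work surface. World frame = base frame: x ahead of the robot, y to its left, z up, the work surface at z = 0. Lengths are in m, angles in degrees, forces in N, time in s.
With the tool pointing down it reaches from about 0.25 to 0.85 m from the base axis. Payload 12.5 kg.
Tool frame: the origin (TCP) lies midway between the tips of the shut fingers; the grasp point (between the pads) lies 19 mm behind it; z points along the fingers, y is the line along which they close (so a half turn about z gives the same grasp; the last joint's range is limited). The gripper opens to 93 mm and grips with 3 to 60 N. Pads are 15 mm wide; open, the fingers measure 128 mm over their backs; the gripper's body (75 mm by 188 mm) begins 65 mm behind the grasp point.
Start: joints at [-76.868, 20.094, 94.641, -0, 65.266, -4.847], TCP at [0.17, -0.523, 0.188] pointing down, gripper open.
Joint ranges: [-157.81, 157.81], [-45, 120.19], [0.68, 151.7], [-89.99, 269.99], [4.06, 180], [-164.3, 164.3]. Speed limits (degrees/s): [127.2, 127.2, 159.86, 180, 180, 180].

### API

Orientations are given as [roll, pitch, yaw] about the fixed x, y, z axes, in that order (R = Rz(yaw) Ry(pitch) Rx(roll)).
In Python, from bench import * gives the robot as it stands.
- The arm moves only by the shell command python3 -m pendant 'ROWS' [OPENING] [FORCE]. ROWS is a JSON object of lists of equal length, an entry for each row: "translation": the shift along the tool's x, y, z in mm, a list of three; "turn": the turn about the tool's z in rad. In form: {"translation": [[tx, ty, tz], ...], "turn": [turn, ...]}. A call has 1 to 5 rows; each row shifts and turns the commanded pose from where the row before left it, along the tool's axes as they then stand; what a row does not reach is not made up. A row lasts 1/8 s, in which the tool goes at most 62.5 mm and 10.7 degrees, less where a joint would pass 70% of its speed; a pose out of reach is approached as far as the arm can. A call with a gripper value outside its range is refused whole. OPENING is the finger opening in mm, from 0 to 93, set as the call begins (- or left out, the last holds). The fingers move at their own pace and stop on an object; FORCE is the grip in N (left out, the last holds). Time passes only in rows, so rows that do not move let the fingers close. It gives the time, the measured TCP pose, the force, the opening and the grip force at its end, in the units of the state.
- observe(): the state, without advancing time (a new reading comes with each control period).
- grab_frame(name): name is "side" or "top"; returns (picture, depth): 400x640x3 uint8, blue, green, red; 400x640 float32, m along the optical axis (not along the pixel's ray), 0 where there is no reading.
- camera_params(name): a dict with "fx", "fy", "cx", "cy" (pixels), "view" (4x4, takes a point from world to camera coordinates). Camera axes: x right, y up, looking along -z (the intrinsics and any distortion apply to the point x, -y, -z); pixel columns grow to the right and rows downward; lengths in m; the calibration is good to about 2 mm. A picture is of the moment at which its call begins. camera_params takes no time and is no camera call.
- close_job(): hands the job in; it is judged then, once.
The state is a dict: "time_s": time; "qpos": joint angles; "joint_velocities": joint speeds; "joint_torque": joint torques, N m; "ee_pos": TCP position; "eef_rot": TCP orientation; "contact_force": force on the tool from outside, world axes, zero at the start; "torque": the same for the moment, N m; "gripper_width": finger opening in m; "gripper_force": force on a finger pad.
Only numpy, scipy, OpenCV 4.12 (cv2) and the standard library are available. Lean on these libraries where they do the work, as an engineer would, in place of code of your own. Each camera call takes 0.05 s, during which the arm holds its last target. There are 200 camera calls.

## Working session

There is one attempt and no reset: what is moved stays moved. The work goes in short steps, Python scripts to look and compute and a shell command to move; the robot and the scene stay as the last step left them, time stands still between calls to the robot, and variables do not carry over. Pictures are saved under pics/ and viewed, at most 10 in all, crops included, and the job is handed in when it is done.

```bash
mkdir -p pics; ls; python3 - <<'E'
from bench import *
import cv2,numpy as np
for n in("top","side"):
    p,d=grab_frame(n); cv2.imwrite(f"pics/{n}0.png",p); np.savez(f"{n}0.npz",p=p,d=d)
    print(n,camera_params(n))
print(observe())
E
```

```text
pics
top {'fx': 509.85923090203505, 'fy': 509.85923090203505, 'cx': 318.5709763061152, 'cy': 199.40050232336202, 'view': array([[ 0.00467488, -0.99984156, -0.01717585,  0.01359773],
       [ 0.99826963,  0.00365934,  0.05868861, -0.45946953],
       [-0.05861646, -0.0174205 ,  0.99812857, -1.4763551 ],
       [ 0.        ,  0.        ,  0.        ,  1.        ]])}
side {'fx': 370.39554074435154, 'fy': 370.39554074435154, 'cx': 317.7725938419052, 'cy': 204.96605084930715, 'view': array([[-0.98598497, -0.16624152, -0.01404975,  0.47736282],
       [ 0.07046089, -0.49127712,  0.86814864, -0.10371085],
       [-0.15122467,  0.85499155,  0.49610538, -1.19021185],
       [ 0.        ,  0.        ,  0.        ,  1.        ]])}
{'time_s': 0.1, 'qpos': array([-7.68695506e+01,  2.01201630e+01,  9.46739261e+01, -1.33773771e-03,
        6.52668575e+01, -4.84853258e+00]), 'joint_velocities': array([ 0.01910278, -0.04068771, -0.0360819 , -0.00341236,  0.09461191,
        0.01608914]), 'joint_torque': array([ 8.40938665e-04, -4.98030281e+01, -2.85705060e+01,  7.00751483e-02,
        2.39158608e-02, -3.75396405e-05]), 'ee_pos': array([ 0.1696926 , -0.52279423,  0.18776142]), 'eef_rot': array([-1.79939169e+02, -3.94124367e-03,  1.79795402e+01]), 'contact_force': array([ 0.09050062, -0.67592674, -0.41156615]), 'torque': array([-0.02897088, -0.00619795,  0.01375518]), 'gripper_force': 0.0, 'gripper_width': 0.09304883210503878}
```

View pics/top0.png

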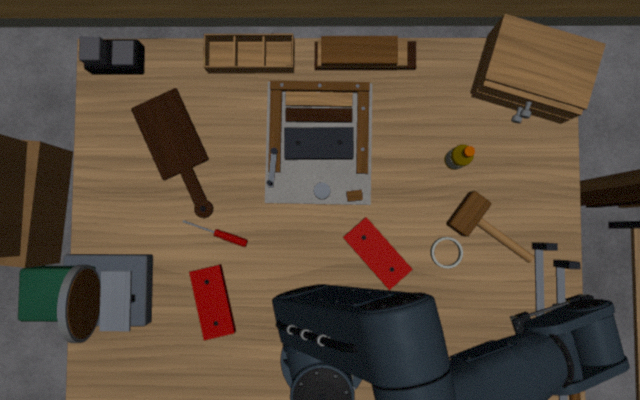

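View pics/side0.png

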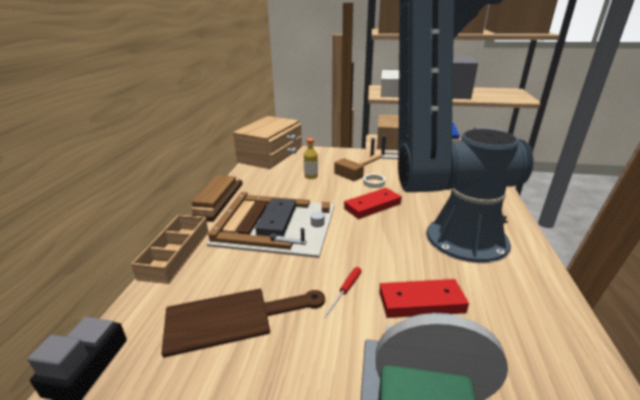

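The dark slab inside the jig, top view (320,143), is the press block: it is dark, has a wooden strip ahead of it at (320,115) and sits between the rails. The red slabs at (377,253) and (212,301) are look-alikes and stay put. The keeper is near (272,167), the tin at (322,190) and the offcut at (354,196). I'll confirm this in an enlarged crop.

```bash
python3 - <<'E'
import cv2,numpy as np
p=np.load("top0.npz")["p"][72:212,255:385]
c=cv2.resize(p,None,fx=4.2,fy=4.2,interpolation=cv2.INTER_CUBIC); c=cv2.convertScaleAbs(c,alpha=1.5)
cv2.imwrite("pics/crop0.png",c)
E
```

```text
(no output)
```

View pics/crop0.png

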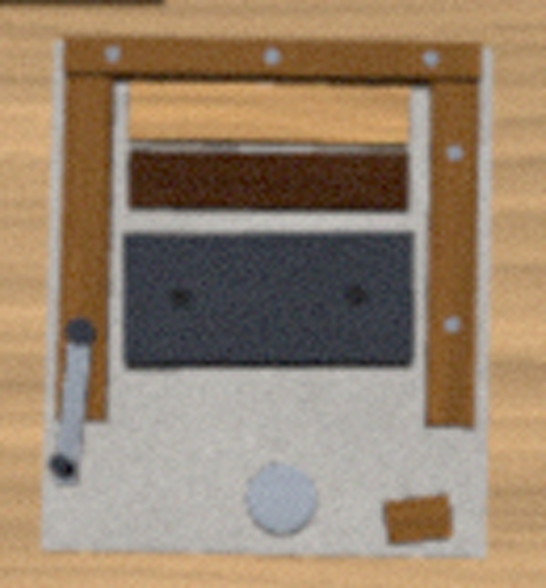

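The crop shows the dark block at crop (125..413, 232..366) with the strips ahead of it. The keeper pivot is at (80,332) and its peg at (63,465), so it is open. The tin is at (281,498) and the offcut at (418,518). Next I measure.

```bash
cat > meas.py <<'E'
import cv2,numpy as np
from bench import *
C=camera_params("top"); V=C["view"]; R=V[:3,:3]; O=-R.T@V[:3,3]
def ray(px,z):
    px=np.atleast_2d(np.asarray(px,float))
    d=np.c_[(px[:,0]-C["cx"])/C["fx"],-(px[:,1]-C["cy"])/C["fy"],-np.ones(len(px))]@R
    return O+d*((z-O[2])/d[:,2])[:,None]
def dep(d,m):
    v,u=np.nonzero(m); k=d[v,u]; ok=k>0; u,v,k=u[ok],v[ok],k[ok]
    c=np.c_[(u-C["cx"])/C["fx"]*k,-(v-C["cy"])/C["fy"]*k,-k]
    return (c-V[:3,3])@R
def biggest(m):
    cs,_=cv2.findContours(m.astype(np.uint8),cv2.RETR_EXTERNAL,cv2.CHAIN_APPROX_NONE)
    return max(cs,key=cv2.contourArea)
def rect(pts,z):
    w=ray(pts.reshape(-1,2),z)[:,:2]
    r=cv2.minAreaRect((w*1000).astype(np.float32)); return r
def masks(p):
    h=cv2.cvtColor(cv2.GaussianBlur(p,(3,3),0),cv2.COLOR_BGR2HSV); roi=np.zeros(h.shape[:2],bool); roi[76:210,258:380]=1
    white=roi&(h[...,1]<60)&(h[...,2]>110)
    q=p.astype(int); dark=roi&(h[...,2]<95)&(q[...,0]>q[...,2]-3)
    return h,white,dark
E
python3 - <<'E'
from meas import *
z=np.load("top0.npz");p,d=z["p"],z["d"]
h,w,k=masks(p)
hull=np.vstack([c for c in cv2.findContours(w.astype(np.uint8),0,cv2.CHAIN_APPROX_NONE)[0] if cv2.contourArea(c)>15])
print("board",rect(cv2.convexHull(hull),.012))
b=biggest(k); print("block",cv2.boundingRect(b),rect(b,.042))
print(cv2.boxPoints(rect(cv2.convexHull(hull),.012)));print(cv2.boxPoints(rect(b,.042)))
m=np.zeros_like(k,np.uint8);cv2.drawContours(m,[b],-1,1,-1);m=cv2.erode(m,np.ones((5,5)))
print("block z",np.median(dep(d,m)[:,2]))
q=lambda u,v:(255+u/4.2,72+v/4.2)
for n,(u,v),zz in [("board RL",(42,549),.012),("board RR",(486,556),.012),("FL",(55,40),.012),("FR",(491,46),.012),("pivot",(80,332),.047),("peg",(63,465),.088),("tin",(281,498),.048),("offc",(418,518),.037),
 ("blk rl",(127,366),.042),("blk rr",(412,366),.042),("blk fl",(125,232),.042),("blk fr",(413,232),.042),("railL rear in",(105,420),.03),("railR rear in",(427,426),.03),
 ("fence nl",(112,80),.042),("fence nr",(430,85),.042)]:
    print(n,(ray(q(u,v),zz)[0]*1000).round(1))
for n,(u,v) in [("peg",(63,465)),("pivot",(80,332)),("tin",(281,498)),("offc",(418,518)),("railR",(452,250)),("boardrear",(180,460))]:
    U,W=map(int,q(u,v)); mm=np.zeros_like(k);mm[W-1:W+3,U-1:U+3]=1; print(n,np.sort(dep(d,mm)[:,2]).round(4)[[1,7,14]])
E
```

```text
board ((626.6524047851562, 17.182388305664062), (310.8463439941406, 358.5126037597656), 89.07106018066406)
block (284, 127, 70, 34) ((619.343505859375, 16.253387451171875), (96.08536529541016, 199.46450805664062), 0.0686342716217041)
[[ 444.8999  -135.31418]
 [ 803.36536 -141.12653]
 [ 808.4049   169.67896]
 [ 449.93945  175.4913 ]]
[[571.1814   115.928024]
 [571.4203   -83.53635 ]
 [667.5056   -83.42125 ]
 [667.2667   116.04312 ]]
block z 0.05214555088321766
board RL [449.2 172.5  12. ]
board RR [ 445.5 -136.7   12. ]
FL [809.8 167.2  12. ]
FR [ 805.3 -140.7   12. ]
pivot [596.3 143.7  47. ]
peg [501.1 149.8  88. ]
tin [482.7   5.5  48. ]
offc [470.1 -88.2  37. ]
blk rl [573.7 111.7  42. ]
blk rr [574.1 -83.8  42. ]
blk fl [666.6 113.9  42. ]
blk fr [666.8 -84.4  42. ]
railL rear in [537.7 127.6  30. ]
railR rear in [534.2 -94.7  30. ]
fence nl [772.8 123.8  42. ]
fence nr [769.3 -96.   42. ]
peg [0.0464 0.0834 0.0895]
pivot [0.0458 0.0485 0.0553]
tin [0.0433 0.0487 0.0523]
offc [0.0363 0.0382 0.0421]
railR [0.0278 0.0313 0.0351]
boardrear [0.0086 0.0124 0.0158]
```

```bash
python3 -m pendant '{"translation":[[0,0,0],[0,0,0],[0,0,0],[0,0,0],[0,0,0]],"turn":[-0.18,-0.18,-0.18,-0.18,-0.18]}' 0 20; python3 -m pendant '{"translation":[[0,0,0],[0,0,0],[0,0,0]],"turn":[-0.17,-0.17,0]}'
python3 - <<'E'
from meas import *
z=np.load("top0.npz");p,d=z["p"],z["d"]
h,w,k=masks(p); g=cv2.GaussianBlur(p,(3,1),0).astype(float).mean(2)
# edge profile along columns: print grey rows at columns across block (u) for strips/fence
for u in (292,306,320,334,346): print(u,[int(g[v,u-2:u+3].mean()) for v in range(86,166)])
E
```

```text
time_s: 0.72
ee_pos: [0.1697, -0.5229, 0.1879]
eef_rot: [-180.0, -0.0, 69.9]
contact_force: [0.5, 0.0, 0.2]
gripper_width: 0.0476
gripper_force: 0.0
time_s: 1.1
ee_pos: [0.1697, -0.5229, 0.188]
eef_rot: [-180.0, -0.0, 89.0]
contact_force: [0.6, 0.7, -1.1]
gripper_width: 0.0179
gripper_force: 0.0
292 [58, 56, 53, 37, 27, 59, 95, 102, 97, 92, 96, 103, 107, 106, 105, 99, 98, 96, 88, 62, 74, 78, 47, 26, 28, 29, 23, 28, 26, 27, 27, 31, 30, 30, 30, 50, 92, 116, 118, 118, 109, 76, 47, 39, 41, 40, 42, 41, 39, 42, 40, 42, 40, 41, 41, 42, 40, 41, 42, 40, 42, 41, 42, 42, 42, 39, 41, 43, 42, 41, 41, 38, 27, 49, 92, 115, 119, 120, 121, 119]
306 [57, 58, 55, 44, 28, 56, 97, 103, 100, 92, 95, 102, 107, 104, 102, 98, 98, 98, 89, 56, 60, 75, 48, 26, 25, 29, 27, 27, 26, 24, 26, 27, 29, 26, 23, 39, 79, 115, 121, 122, 115, 82, 48, 40, 40, 39, 42, 40, 40, 41, 41, 39, 42, 42, 42, 43, 42, 42, 42, 43, 40, 40, 42, 43, 41, 39, 41, 42, 42, 41, 40, 34, 26, 66, 110, 121, 120, 120, 120, 120]
320 [80, 65, 56, 43, 26, 52, 90, 102, 100, 97, 98, 98, 100, 102, 104, 102, 97, 100, 92, 65, 69, 97, 60, 27, 26, 29, 27, 27,
[... 200 characters left out ...]
19, 118, 118, 116]
334 [56, 55, 54, 52, 26, 35, 69, 94, 97, 94, 97, 100, 100, 100, 99, 103, 103, 105, 99, 84, 68, 81, 59, 34, 27, 30, 30, 29, 28, 31, 24, 27, 27, 29, 24, 25, 69, 116, 125, 125, 110, 72, 43, 38, 39, 39, 38, 40, 39, 41, 40, 39, 40, 41, 39, 40, 40, 39, 40, 43, 41, 40, 41, 40, 38, 40, 38, 42, 41, 40, 41, 35, 30, 69, 111, 121, 118, 116, 118, 118]
346 [56, 55, 56, 50, 33, 26, 58, 92, 91, 88, 91, 95, 98, 101, 103, 106, 101, 101, 106, 96, 61, 63, 54, 34, 31, 30, 26, 31, 27, 25, 27, 26, 29, 30, 26, 27, 63, 113, 123, 121, 109, 70, 43, 40, 42, 40, 39, 41, 41, 41, 41, 40, 42, 40, 42, 39, 42, 41, 42, 43, 42, 43, 41, 42, 43, 40, 39, 39, 42, 41, 41, 37, 29, 67, 109, 119, 118, 116, 117, 118]
```

```bash
python3 -m pendant '{"translation":[[45.8,35.2,0],[45.8,35.2,0],[45.8,35.2,0],[45.8,35.2,0],[45.8,35.2,0]],"turn":[0,0,0,0,0]}'; python3 -m pendant '{"translation":[[45.8,35.2,0],[45.8,35.2,0],[45.8,35.2,0],[45.8,35.2,0],[45.8,35.2,0]],"turn":[0,0,0,0,0]}'; python3 -m pendant '{"translation":[[0,0,40],[0,0,40],[0,0,0]],"turn":[0,0,0]}'
```

```text
time_s: 1.72
ee_pos: [0.3505, -0.2956, 0.1883]
eef_rot: [180.0, 0.0, 88.7]
contact_force: [1.4, -1.4, 0.0]
gripper_width: 0.0006
gripper_force: 0.0
time_s: 2.35
ee_pos: [0.5305, -0.0694, 0.1882]
eef_rot: [180.0, 0.0, 88.8]
contact_force: [1.2, -1.1, 1.0]
gripper_width: 0.0007
gripper_force: 0.0
time_s: 2.72
ee_pos: [0.5278, -0.0707, 0.1061]
eef_rot: [-179.7, -0.1, 88.8]
contact_force: [0.6, -0.6, 1.0]
gripper_width: 0.0008
gripper_force: 0.0
```

```bash
python3 -m pendant '{"translation":[[0,0,40],[0,0,30],[0,0,8],[0,0,0]],"turn":[0,0,0,0]}'; python3 -m pendant '{"translation":[[0,5,0],[0,5,0],[0,5,0],[0,3,0],[0,0,0]],"turn":[0,0,0,0,0]}'
python3 - <<'E'
from meas import *
p,d=grab_frame("top");s,_=grab_frame("side")
cv2.imwrite("pics/a.png",np.hstack([cv2.resize(p[72:212,240:390],None,fx=3,fy=3,interpolation=2),cv2.resize(s[150:290,190:340],None,fx=2,fy=3,interpolation=2)]))
E
```

```text
time_s: 3.22
ee_pos: [0.5303, -0.0714, 0.0315]
eef_rot: [179.9, 0.0, 89.0]
contact_force: [0.4, 0.2, 0.3]
gripper_width: 0.0005
gripper_force: 0.0
time_s: 3.85
ee_pos: [0.5477, -0.0715, 0.0302]
eef_rot: [-180.0, -0.0, 89.0]
contact_force: [-0.3, 0.1, 0.2]
gripper_width: 0.0004
gripper_force: 0.0
```

View pics/a.png

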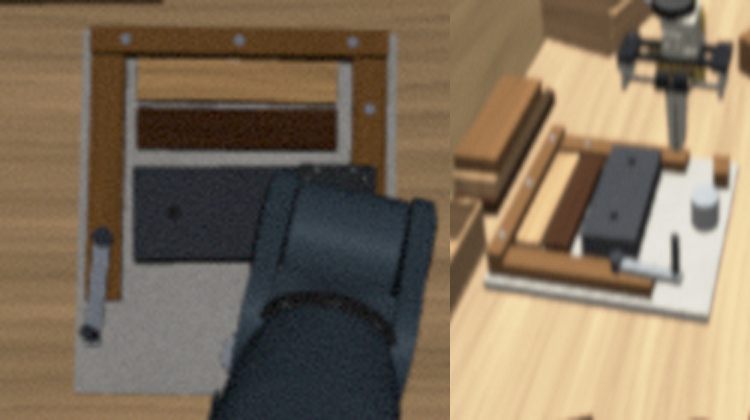

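The side view (right half) shows the closed fingers just behind the block's right rear corner. Nothing has moved. I'll advance in small steps and watch the force.

```bash
P='python3 -m pendant'; python3 -m pendant '{"translation":[[0,1.5,0],[0,1.5,0],[0,1.5,0],[0,1,0],[0,1,0]],"turn":[0,0,0,0,0]}'; python3 -m pendant '{"translation":[[0,1,0],[0,1,0],[0,1,0]],"turn":[0,0,0]}';python3 -m pendant '{"translation":[[0,1,0],[0,1,0]],"turn":[0,0]}'
```

```text
time_s: 4.58
ee_pos: [0.5541, -0.0716, 0.0302]
eef_rot: [-180.0, -0.0, 89.0]
contact_force: [0.7, 0.9, -0.4]
gripper_width: 0.0003
gripper_force: 0.0
time_s: 4.95
ee_pos: [0.5571, -0.0717, 0.0302]
eef_rot: [-180.0, 0.0, 89.0]
contact_force: [0.4, 0.1, -0.4]
gripper_width: 0.0007
gripper_force: 0.0
time_s: 5.2
ee_pos: [0.5591, -0.0717, 0.0302]
eef_rot: [180.0, 0.0, 89.0]
contact_force: [0.3, 0.1, 0.1]
gripper_width: 0.0004
gripper_force: 0.0
```

```bash
for i in 1 2 3; do :; done; python3 -m pendant '{"translation":[[0,1,0],[0,1,0]],"turn":[0,0]}' | grep -E "pos|contact";python3 -m pendant '{"translation":[[0,1,0],[0,1,0]],"turn":[0,0]}'| grep -E "pos|contact";python3 -m pendant '{"translation":[[0,1,0],[0,1,0]],"turn":[0,0]}'| grep -E "pos|contact"
```

```text
ee_pos: [0.5611, -0.0717, 0.0302]
contact_force: [0.1, 0.5, 0.4]
ee_pos: [0.5631, -0.0717, 0.0302]
contact_force: [-0.5, -0.7, 1.0]
ee_pos: [0.5651, -0.0718, 0.0302]
contact_force: [-0.6, 0.8, 0.0]
```

```bash
python3 -m pendant '{"translation":[[0,1,0],[0,1,0]],"turn":[0,0]}' | grep -E "pos|contact";python3 -m pendant '{"translation":[[0,1,0],[0,1,0]],"turn":[0,0]}'| grep -E "pos|contact";python3 -m pendant '{"translation":[[0,1,0],[0,0.5,0]],"turn":[0,0]}'| grep -E "pos|contact"
```

```text
ee_pos: [0.5671, -0.0718, 0.0302]
contact_force: [0.8, -0.4, 0.1]
ee_pos: [0.5691, -0.0718, 0.0302]
contact_force: [0.3, 0.5, 0.3]
ee_pos: [0.5706, -0.0719, 0.0302]
contact_force: [0.6, -0.2, -0.1]
```

```bash
python3 -m pendant '{"translation":[[0,1,0]],"turn":[0]}' | grep -E "pos|contact";python3 -m pendant '{"translation":[[0,1,0]],"turn":[0]}'| grep -E "pos|contact";python3 -m pendant '{"translation":[[0,1,0]],"turn":[0]}'| grep -E "pos|contact";python3 -m pendant '{"translation":[[0,1,0]],"turn":[0]}'| grep -E "pos|contact"
```

```text
ee_pos: [0.5715, -0.0719, 0.0302]
contact_force: [0.1, 0.7, -0.9]
ee_pos: [0.5726, -0.0719, 0.0302]
contact_force: [-0.5, -0.4, 0.7]
ee_pos: [0.5736, -0.0719, 0.0302]
contact_force: [-0.0, -0.7, -0.3]
ee_pos: [0.5746, -0.0719, 0.0302]
contact_force: [-0.1, -0.0, -0.3]
```

```bash
python3 - <<'E'
from meas import *
print((ray([[292,157.3],[320,157.2],[346,157.3],[292,127.2],[346,127.0]],.051)*1000).round(1))
s,_=grab_frame("side")
cv2.imwrite("pics/b.png",cv2.resize(s[170:270,230:345],None,fx=6,fy=6,interpolation=2))
E
```

```text
[[577.8  91.6  51. ]
 [578.2  11.3  51. ]
 [578.1 -63.   51. ]
 [664.9  92.2  51. ]
 [665.7 -62.9  51. ]]
```

View pics/b.png

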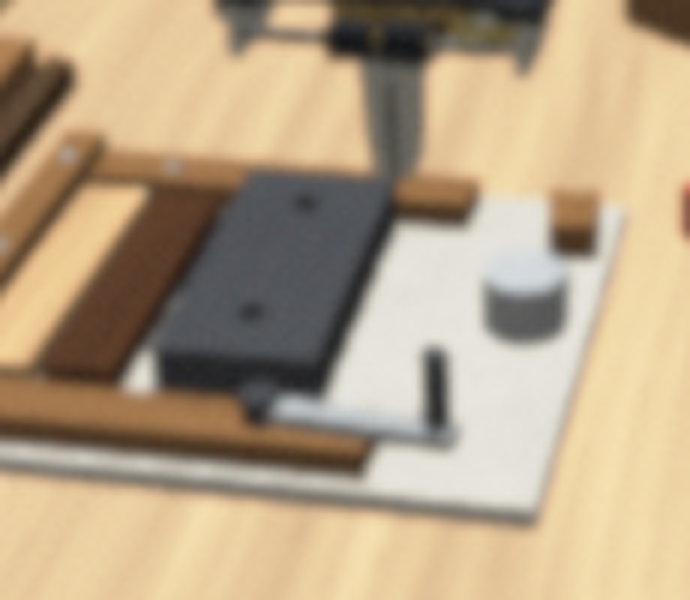

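```bash
python3 - <<'E'
from meas import *
S=camera_params("side"); W=S["view"]
def pr(x):
    c=W@np.r_[x,1]; return (S["fx"]*c[0]/-c[2]+S["cx"]-230)*6,( -S["fy"]*c[1]/-c[2]+S["cy"]-170)*6
for n,x in [("tcp",observe()["ee_pos"]),("blk rr top",(.578,-.084,.051)),("blk rl top",(.578,.116,.051)),("blk fl",(.667,.116,.051)),("tin top",(.4827,.0055,.048)),("peg top",(.501,.150,.088)),("railR rear in top",(.536,-.094,.03)),("board RL",(.4495,.173,.012))]: print(n,np.round(pr(np.array(x))))
E
```

```text
tcp [396. 213.]
blk rr top [394. 172.]
blk rl top [310. 356.]
blk fl [145. 342.]
tin top [526. 265.]
peg top [440. 343.]
railR rear in top [467. 199.]
board RL [537. 505.]
```

```bash
python3 - <<'E'
from meas import *
s,d=grab_frame("side")
print(observe()["ee_pos"])
for v in range(188,212): print(v,[tuple(int(a) for a in s[v,u]) for u in range(290,302,2)],d[v,290:302:2].round(3))
S=camera_params("side"); W=S["view"]
print(W@np.r_[observe()["ee_pos"],1])
u,v=np.meshgrid(range(288,302),range(185,206)); k=d[v,u]
c=np.stack([(u-S["cx"])/S["fx"]*k,-(v-S["cy"])/S["fy"]*k,-k],-1)-W[:3,3]
w=(c@W[:3,:3]); print((w[...,:][:,::2]*1000).round(0).astype(int)[::2].tolist())
E
```

```text
[ 0.57459842 -0.07194611  0.03022074]
188 [(127, 158, 182), (95, 104, 108), (76, 84, 85), (85, 92, 93), (94, 102, 103), (116, 141, 161)] [1.283 1.278 1.279 1.278 1.276 1.29 ]
189 [(129, 161, 186), (97, 109, 113), (77, 83, 84), (84, 90, 91), (90, 100, 102), (116, 142, 161)] [1.286 1.286 1.278 1.278 1.277 1.297]
190 [(133, 166, 192), (97, 109, 115), (77, 83, 84), (82, 88, 90), (92, 102, 104), (118, 142, 162)] [1.495 1.281 1.28  1.281 1.28  1.295]
191 [(135, 170, 199), (100, 113, 120), (79, 85, 88), (83, 90, 92), (93, 102, 105), (120, 146, 167)] [1.486 1.284 1.274 1.287 1.28  1.301]
192 [(139, 176, 206), (100, 113, 122), (81, 88, 90), (82, 89, 91), (93, 103, 104), (121, 148, 169)] [1.478 1.29  1.288 1.281 1.28  1.304]
193 [(145, 184, 217), (102, 117, 126), (81, 87, 89), (84, 90, 92), (94, 103, 106), (122, 149, 171)] [1.472 1.29  1.291 1.283 1.29  1.298]
194 [(148, 190, 221), (103, 119, 129), (80, 88, 88), (82, 88, 90), (93, 103, 106), (121, 148, 170)] [1.468 1.289 1.286 1.289 1.291 1.307]
195 [(151, 193, 224), (107, 124, 135), (81, 88, 90), (81, 87, 89), (94, 103, 107), (125, 155, 178)]
[... 2810 characters left out ...]
74, 80]], [[637, -200, 0], [628, -197, 2], [584, -60, 78], [579, -66, 76], [570, -60, 79], [563, -59, 80], [589, -205, 1]], [[632, -182, 1], [298, 1046, 687], [584, -59, 71], [579, -64, 68], [570, -58, 72], [564, -63, 70], [586, -191, 0]], [[604, -77, 52], [597, -78, 51], [591, -84, 49], [578, -61, 62], [572, -64, 61], [578, -119, 31], [571, -122, 30]], [[600, -60, 53], [593, -61, 53], [587, -65, 51], [580, -67, 51], [582, -105, 30], [576, -111, 27], [567, -104, 31]], [[598, -51, 50], [590, -47, 53], [583, -50, 52], [580, -64, 44], [580, -95, 27], [572, -94, 28], [563, -88, 32]], [[593, -32, 53], [588, -38, 50], [581, -41, 49], [579, -62, 37], [580, -94, 19], [573, -95, 19], [565, -93, 21]]]
```

The side depth shows the visible finger ending at about z 58 mm, above the block top (51), although the TCP reads z 30. That explains the zero contact force. I'll back off and measure the tip in the clear.

```bash
python3 -m pendant '{"translation":[[0,-15,0],[0,-20,0],[0,-10,0],[0,0,0]],"turn":[0,0,0,0]}'
python3 - <<'E'
from meas import *
s,d=grab_frame("side")
S=camera_params("side"); W=S["view"]
u,v=np.meshgrid(range(280,330),range(170,225)); k=d[v,u]
w=((np.stack([(u-S["cx"])/S["fx"]*k,-(v-S["cy"])/S["fy"]*k,-k],-1)-W[:3,3])@W[:3,:3])*1000
m=(k>0)&(abs(w[...,1]+66)<16)&(w[...,0]<565)&(w[...,2]>18)
for z0 in range(18,120,6):
    q=w[m&(w[...,2]>=z0)&(w[...,2]<z0+6)]
    if len(q): print(z0,len(q),np.percentile(q[:,0],[2,50,98]).round(),np.median(q[:,1]).round(),)
cv2.imwrite("pics/c.png",cv2.resize(s[160:230,260:350],None,fx=7,fy=7,interpolation=2))
E
```

```text
time_s: 7.8
ee_pos: [0.5295, -0.0712, 0.0304]
eef_rot: [180.0, -0.0, 89.0]
contact_force: [1.0, -0.1, -0.5]
gripper_width: 0.0004
gripper_force: 0.0
18 13 [457. 472. 483.] -66.0
24 13 [457. 473. 482.] -65.0
30 14 [457. 467. 483.] -67.0
36 20 [460. 473. 484.] -71.0
54 1 [532. 532. 532.] -65.0
60 1 [525. 525. 525.] -61.0
66 15 [518. 531. 542.] -61.0
72 13 [514. 524. 541.] -62.0
78 12 [515. 526. 540.] -61.0
84 18 [515. 532. 546.] -62.0
90 11 [515. 527. 544.] -62.0
96 16 [513. 531. 544.] -62.0
102 15 [514. 527. 544.] -61.0
108 18 [512. 527. 543.] -62.0
114 20 [512. 529. 544.] -61.0
```

View pics/c.png

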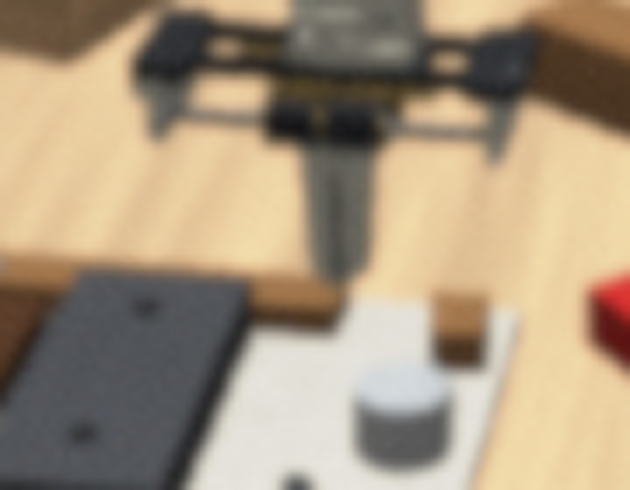

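The picture shows the finger tip at crop (335,275), hanging clear above the board, and the depth puts it at z≈60 mm. So the real tip is about 30 mm above the reported TCP. I'll lower by 28 mm and check again.

```bash
python3 -m pendant '{"translation":[[0,0,10],[0,0,10],[0,0,4],[0,0,4],[0,0,0]],"turn":[0,0,0,0,0]}'
cat > tip.py <<'E'
from meas import *
def tip():
    s,d=grab_frame("side"); e=observe()["ee_pos"]*1000
    S=camera_params("side"); W=S["view"]
    u,v=np.meshgrid(range(230,345),range(150,235)); k=d[v,u]
    w=((np.stack([(u-S["cx"])/S["fx"]*k,-(v-S["cy"])/S["fy"]*k,-k],-1)-W[:3,3])@W[:3,:3])*1000
    m=(k>0)&(abs(w[...,1]-e[1]-8)<18)&(abs(w[...,0]-e[0])<26)&(w[...,2]>16)
    for z0 in range(16,80,4):
        q=w[m&(w[...,2]>=z0)&(w[...,2]<z0+4)]
        if len(q): print(z0,len(q),np.percentile(q[:,0],[2,50,98]).round(),np.median(q[:,1]).round())
    print(e)
E
python3 -c "
from tip import *
tip()"
```

```text
time_s: 8.48
ee_pos: [0.5294, -0.0711, 0.002]
eef_rot: [-180.0, -0.0, 89.0]
contact_force: [-0.3, -0.2, 0.0]
gripper_width: 0.0004
gripper_force: 0.0
32 2 [526. 529. 532.] -62.0
36 6 [522. 531. 535.] -63.0
40 7 [519. 529. 540.] -62.0
44 8 [515. 527. 542.] -62.0
48 7 [522. 532. 542.] -61.0
52 12 [514. 527. 543.] -60.0
56 11 [515. 529. 542.] -63.0
60 5 [515. 528. 538.] -61.0
64 12 [515. 529. 542.] -61.0
68 10 [514. 530. 546.] -62.0
72 7 [514. 525. 538.] -63.0
76 14 [513. 526. 545.] -61.0
[529.55313667 -71.16772115   2.18918263]
```

```bash
python3 -m pendant '{"translation":[[0,0,5],[0,0,4],[0,10,0],[0,10,0],[0,5,0]],"turn":[0,0,0,0,0]}'|grep -E "pos|contact"; python3 -m pendant '{"translation":[[0,1,0],[0,1,0]],"turn":[0,0]}'|grep -E "pos|contact"; python3 -m pendant '{"translation":[[0,1,0],[0,1,0]],"turn":[0,0]}'|grep -E "pos|contact"; python3 -m pendant '{"translation":[[0,1,0],[0,1,0]],"turn":[0,0]}'|grep -E "pos|contact"
```

```text
ee_pos: [0.5556, -0.0717, -0.0066]
contact_force: [-0.1, -0.7, 0.7]
ee_pos: [0.5564, -0.0716, -0.0068]
contact_force: [-0.4, 0.7, -0.3]
ee_pos: [0.5585, -0.0717, -0.0067]
contact_force: [0.2, -0.1, -1.0]
ee_pos: [0.5606, -0.0717, -0.0067]
contact_force: [-0.5, -0.5, 0.4]
```

```bash
python3 -m pendant '{"translation":[[0,1,0]],"turn":[0]}'|grep -E "pos|contact"; python3 -m pendant '{"translation":[[0,1,0]],"turn":[0]}'|grep -E "pos|contact"; python3 -m pendant '{"translation":[[0,1,0]],"turn":[0]}'|grep -E "pos|contact"
```

```text
ee_pos: [0.5616, -0.0717, -0.0068]
contact_force: [0.2, 0.1, 1.0]
ee_pos: [0.5626, -0.0717, -0.0068]
contact_force: [-0.5, 0.1, -1.0]
ee_pos: [0.5633, -0.0717, -0.0068]
contact_force: [-3.4, -0.2, 1.6]
```

Contact at TCP x≈563. Pushing the right end.

```bash
python3 -m pendant '{"translation":[[0,0.7,0]],"turn":[0]}'|grep -E "pos|contact"; python3 -m pendant '{"translation":[[0,0.7,0]],"turn":[0]}'|grep -E "pos|contact"; python3 -m pendant '{"translation":[[0,0.7,0]],"turn":[0]}'|grep -E "pos|contact"; python3 -m pendant '{"translation":[[0,0.7,0]],"turn":[0]}'|grep -E "pos|contact"
```

```text
ee_pos: [0.5633, -0.0716, -0.007]
contact_force: [-6.4, -0.3, 1.6]
ee_pos: [0.5632, -0.0716, -0.0072]
contact_force: [-8.9, -0.3, 3.2]
ee_pos: [0.5632, -0.0715, -0.0074]
contact_force: [-12.3, -0.3, 5.0]
ee_pos: [0.5631, -0.0714, -0.0076]
contact_force: [-14.4, -0.1, 5.8]
```

```bash
python3 -m pendant '{"translation":[[0,0,-1]],"turn":[0]}'|grep -E "pos|contact"; python3 -m pendant '{"translation":[[0,0.4,-0.3]],"turn":[0]}'|grep -E "pos|contact"; python3 -m pendant '{"translation":[[0,0.4,-0.2]],"turn":[0]}'|grep -E "pos|contact"
```

```text
ee_pos: [0.5631, -0.0714, -0.007]
contact_force: [-10.7, -0.4, -1.5]
ee_pos: [0.5631, -0.0713, -0.0069]
contact_force: [-12.5, -1.0, -2.4]
ee_pos: [0.5631, -0.0713, -0.0069]
contact_force: [-14.3, -1.7, -2.2]
```

```bash
python3 -m pendant '{"translation":[[0,0.4,0]],"turn":[0]}'|grep -E "pos|contact"; python3 -m pendant '{"translation":[[0,0.4,0]],"turn":[0]}'|grep -E "pos|contact"; python3 -m pendant '{"translation":[[0,0.4,0]],"turn":[0]}'|grep -E "pos|contact"
```

```text
ee_pos: [0.5631, -0.0714, -0.0069]
contact_force: [-14.7, -1.7, -0.9]
ee_pos: [0.5638, -0.0715, -0.0069]
contact_force: [-13.7, -2.9, -1.7]
ee_pos: [0.5642, -0.0716, -0.0069]
contact_force: [-14.4, -2.5, -1.0]
```

It slides at about 14 N. Continuing.

```bash
python3 -m pendant '{"translation":[[0,0.7,0],[0,0.7,0]],"turn":[0,0]}'|grep -E "pos|contact"; python3 -m pendant '{"translation":[[0,0.8,0],[0,0.8,0]],"turn":[0,0]}'|grep -E "pos|contact"; python3 -m pendant '{"translation":[[0,0.8,0],[0,0.8,0]],"turn":[0,0]}'|grep -E "pos|contact"; python3 -m pendant '{"translation":[[0,0.8,0],[0,0.8,0]],"turn":[0,0]}'|grep -E "pos|contact"
```

```text
ee_pos: [0.5655, -0.0718, -0.0069]
contact_force: [-15.2, -4.6, 0.2]
ee_pos: [0.5671, -0.072, -0.0069]
contact_force: [-16.2, -6.0, 0.1]
ee_pos: [0.5687, -0.0721, -0.0069]
contact_force: [-14.5, -6.9, -0.3]
ee_pos: [0.5703, -0.0721, -0.0069]
contact_force: [-15.5, -5.9, 0.6]
```

```bash
python3 -m pendant '{"translation":[[0,0.8,0],[0,0.8,0],[0,0.8,0],[0,0.5,0]],"turn":[0,0,0,0]}'|grep -E "pos|contact"; python3 -m pendant '{"translation":[[0,-6,0],[0,-12,0],[0,-10,0]],"turn":[0,0,0]}'|grep -E "pos|contact"; python3 -m pendant '{"translation":[[40,0,0],[45,0,0],[45,0,0],[42.5,0,0],[0,0,0]],"turn":[0,0,0,0,0]}'|grep -E "time|pos|contact"
```

```text
ee_pos: [0.5732, -0.0723, -0.0068]
contact_force: [-15.8, -6.4, 0.0]
ee_pos: [0.5489, -0.0714, -0.0051]
contact_force: [0.5, 0.2, 0.6]
time_s: 14.02
ee_pos: [0.552, 0.1031, -0.0051]
contact_force: [1.0, -0.2, 0.7]
```

```bash
python3 -m pendant '{"translation":[[0,2,1],[0,2,0],[0,1.5,0],[0,1,0]],"turn":[0,0,0,0]}'|grep -E "pos|contact"; python3 -m pendant '{"translation":[[0,1,0],[0,1,0]],"turn":[0,0]}'|grep -E "pos|contact"; python3 -m pendant '{"translation":[[0,1,0],[0,0.7,0]],"turn":[0,0]}'|grep -E "pos|contact"; python3 -m pendant '{"translation":[[0,0.7,0],[0,0.7,0]],"turn":[0,0]}'|grep -E "pos|contact"
```

```text
ee_pos: [0.5589, 0.1003, -0.0063]
contact_force: [-2.6, -0.9, 0.6]
ee_pos: [0.5589, 0.1006, -0.0068]
contact_force: [-11.3, -0.5, 3.6]
ee_pos: [0.5588, 0.1006, -0.0072]
contact_force: [-16.7, -0.7, 5.4]
ee_pos: [0.5598, 0.1008, -0.0073]
contact_force: [-16.8, 1.8, 5.3]
```

```bash
python3 -m pendant '{"translation":[[0,0,-0.8],[0,0.8,-0.3]],"turn":[0,0]}'|grep -E "pos|contact"; python3 -m pendant '{"translation":[[0,0.8,0],[0,0.8,0],[0,0.8,0]],"turn":[0,0,0]}'|grep -E "pos|contact"; python3 -m pendant '{"translation":[[0,0.8,0],[0,0.8,0],[0,0.8,0]],"turn":[0,0,0]}'|grep -E "pos|contact"; python3 -m pendant '{"translation":[[0,0.8,0],[0,0.8,0],[0,0.8,0]],"turn":[0,0,0]}'|grep -E "pos|contact"
```

```text
ee_pos: [0.5608, 0.1007, -0.0067]
contact_force: [-12.9, 1.3, -2.3]
ee_pos: [0.5629, 0.101, -0.0067]
contact_force: [-14.3, 3.9, -0.3]
ee_pos: [0.5653, 0.1011, -0.0067]
contact_force: [-15.1, 3.0, 1.6]
ee_pos: [0.5676, 0.1011, -0.0067]
contact_force: [-15.3, 3.5, 1.3]
```

```bash
python3 -m pendant '{"translation":[[0,1,0],[0,1,0],[0,1,0],[0,1,0],[0,1,0]],"turn":[0,0,0,0,0]}'|grep -E "pos|contact"; python3 -m pendant '{"translation":[[0,1,0],[0,1,0],[0,1,0],[0,1,0],[0,1,0]],"turn":[0,0,0,0,0]}'|grep -E "pos|contact"; python3 -m pendant '{"translation":[[0,1,0],[0,1,0],[0,1,0],[0,1,0]],"turn":[0,0,0,0]}'|grep -E "time|pos|contact"
```

```text
ee_pos: [0.5724, 0.1012, -0.0067]
contact_force: [-16.1, 4.3, 1.0]
ee_pos: [0.5772, 0.1012, -0.0067]
contact_force: [-18.1, 6.5, 2.6]
time_s: 18.4
ee_pos: [0.5812, 0.1012, -0.0067]
contact_force: [-17.6, 6.4, 2.4]
```

```bash
python3 -m pendant '{"translation":[[0,-8,0],[0,-12,0],[0,-10,0]],"turn":[0,0,0]}'|grep -E "pos|contact"; python3 -m pendant '{"translation":[[-40,0,0],[-45,0,0],[-45,0,0],[-43,0,0],[0,0,0]],"turn":[0,0,0,0,0]}'|grep -E "time|pos|contact";python3 -m pendant '{"translation":[[0,2,0],[0,2,0],[0,1,0],[0,1,0]],"turn":[0,0,0,0]}'|grep -E "time|pos|contact"
```

```text
ee_pos: [0.5554, 0.1008, -0.005]
contact_force: [-0.2, -0.1, -0.2]
time_s: 19.4
ee_pos: [0.5528, -0.0744, -0.0049]
contact_force: [-0.3, -0.1, -0.9]
time_s: 19.9
ee_pos: [0.5591, -0.0717, -0.0052]
contact_force: [0.2, -0.2, 0.4]
```

```bash
python3 -m pendant '{"translation":[[0,2,0.5],[0,2,0.5],[0,1,0],[0,1,0]],"turn":[0,0,0,0]}'|grep -E "time|pos|contact";python3 -m pendant '{"translation":[[0,1,0],[0,1,0]],"turn":[0,0]}'|grep -E "time|pos|contact";python3 -m pendant '{"translation":[[0,1,0],[0,1,0]],"turn":[0,0]}'|grep -E "time|pos|contact";python3 -m pendant '{"translation":[[0,1,-0.3],[0,1,-0.3]],"turn":[0,0]}'|grep -E "time|pos|contact"
```

```text
time_s: 20.4
ee_pos: [0.565, -0.0723, -0.0062]
contact_force: [-0.7, 0.2, 0.3]
time_s: 20.65
ee_pos: [0.5671, -0.0723, -0.0062]
contact_force: [0.2, -0.2, -0.1]
time_s: 20.9
ee_pos: [0.5679, -0.0722, -0.0064]
contact_force: [-6.7, 0.6, 2.9]
time_s: 21.15
ee_pos: [0.5679, -0.0721, -0.0064]
contact_force: [-15.6, -0.8, 4.8]
```

```bash
python3 -m pendant '{"translation":[[0,0,-1],[0,0.8,-0.2],[0,0.8,0]],"turn":[0,0,0]}'|grep -E "time|pos|contact";python3 -m pendant '{"translation":[[0,1,0],[0,1,0],[0,1,0]],"turn":[0,0,0]}'|grep -E "pos|contact";python3 -m pendant '{"translation":[[0,1,0],[0,1,0],[0,1,0],[0,1,0],[0,1,0]],"turn":[0,0,0,0,0]}'|grep -E "time|pos|contact"
```

```text
time_s: 21.52
ee_pos: [0.5687, -0.0722, -0.0058]
contact_force: [-14.5, -2.7, 1.4]
ee_pos: [0.5716, -0.0724, -0.0058]
contact_force: [-15.1, -4.0, 1.0]
time_s: 22.52
ee_pos: [0.5765, -0.0726, -0.0059]
contact_force: [-15.0, -5.0, 0.9]
```

```bash
python3 -m pendant '{"translation":[[0,1,0],[0,1,0],[0,1,0],[0,1,0]],"turn":[0,0,0,0]}'|grep -E "time|pos|contact";python3 -m pendant '{"translation":[[0,1,0],[0,1,0],[0,1,0]],"turn":[0,0,0]}'|grep -E "pos|contact";python3 -m pendant '{"translation":[[0,-8,0],[0,-12,0],[0,-9,0]],"turn":[0,0,0]}'|grep -E "pos|contact"; python3 -m pendant '{"translation":[[40,0,0],[45,0,0],[45,0,0],[44,0,0],[0,0,0]],"turn":[0,0,0,0,0]}'|grep -E "time|pos|contact"
python3 - <<'E'
from meas import *
p,d=grab_frame("top"); s,_=grab_frame("side")
cv2.imwrite("pics/d.png",np.hstack([cv2.resize(p[72:212,255:385],None,fx=3,fy=3,interpolation=2),cv2.resize(s[170:270,200:325],None,fx=3,fy=4.2,interpolation=2)]))
E
```

```text
time_s: 23.02
ee_pos: [0.5803, -0.0728, -0.0059]
contact_force: [-17.5, -4.9, 1.4]
ee_pos: [0.5832, -0.0729, -0.0059]
contact_force: [-17.5, -6.3, 2.1]
ee_pos: [0.558, -0.0721, -0.0042]
contact_force: [-0.9, -0.4, 0.2]
time_s: 24.4
ee_pos: [0.5613, 0.1042, -0.0042]
contact_force: [0.5, -1.3, -0.5]
```

View pics/d.png

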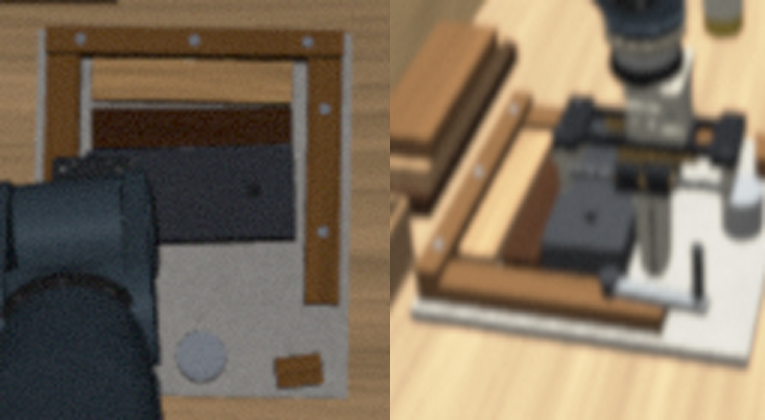

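The top crop shows the block angled with its right end at the near strip. Its right edge (295) is clear of the right rail (303). The tin and offcut haven't moved. The finger is behind the left end. Now I push the left end.

```bash
python3 -m pendant '{"translation":[[0,3,0.5],[0,3,0.5],[0,2,0],[0,1,0]],"turn":[0,0,0,0]}'|grep -E "time|pos|contact";python3 -m pendant '{"translation":[[0,1,0],[0,1,0]],"turn":[0,0]}'|grep -E "time|pos|contact";python3 -m pendant '{"translation":[[0,1,0],[0,1,0]],"turn":[0,0]}'|grep -E "time|pos|contact"
```

```text
time_s: 25.0
ee_pos: [0.5707, 0.1014, -0.0054]
contact_force: [-0.4, 0.2, -0.1]
time_s: 25.25
ee_pos: [0.5726, 0.1016, -0.0054]
contact_force: [0.7, 0.9, -0.3]
time_s: 25.5
ee_pos: [0.5747, 0.1016, -0.0053]
contact_force: [0.5, 0.5, 0.4]
```

```bash
python3 -m pendant '{"translation":[[0,1,0],[0,1,0]],"turn":[0,0]}'|grep -E "time|pos|contact";python3 -m pendant '{"translation":[[0,1,-0.3],[0,1,-0.3]],"turn":[0,0]}'|grep -E "time|pos|contact";python3 -m pendant '{"translation":[[0,1,-0.3],[0,1,-0.3]],"turn":[0,0]}'|grep -E "time|pos|contact"
```

```text
time_s: 25.75
ee_pos: [0.5766, 0.1016, -0.0054]
contact_force: [0.6, -0.2, -0.1]
time_s: 26.0
ee_pos: [0.5778, 0.1015, -0.005]
contact_force: [-4.6, 0.3, -0.5]
time_s: 26.25
ee_pos: [0.5779, 0.1015, -0.005]
contact_force: [-13.2, 1.0, 1.7]
```

```bash
python3 -m pendant '{"translation":[[0,1,-0.2],[0,1,0],[0,1,0]],"turn":[0,0,0]}'|grep -E "time|pos|contact";python3 -m pendant '{"translation":[[0,1,0],[0,1,0],[0,1,0]],"turn":[0,0,0]}'|grep -E "time|pos|contact";python3 -m pendant '{"translation":[[0,1,0],[0,1,0],[0,1,0]],"turn":[0,0,0]}'|grep -E "time|pos|contact"
```

```text
time_s: 26.62
ee_pos: [0.5794, 0.1017, -0.0051]
contact_force: [-17.0, 2.9, 5.5]
time_s: 27.0
ee_pos: [0.5823, 0.1019, -0.0052]
contact_force: [-18.2, 4.5, 4.5]
time_s: 27.38
ee_pos: [0.585, 0.102, -0.0053]
contact_force: [-18.4, 6.0, 4.5]
```

```bash
python3 -m pendant '{"translation":[[0,0.5,-1],[0,0.8,0],[0,0.8,0]],"turn":[0,0,0]}'|grep -E "time|pos|contact";python3 -m pendant '{"translation":[[0,0.8,0],[0,0.8,0]],"turn":[0,0]}'|grep -E "time|pos|contact"
```

```text
time_s: 27.75
ee_pos: [0.5871, 0.1018, -0.0046]
contact_force: [-16.2, 4.3, 2.5]
time_s: 28.0
ee_pos: [0.5886, 0.102, -0.0046]
contact_force: [-17.4, 7.0, 1.6]
```

Swap to the right.

```bash
python3 -m pendant '{"translation":[[0,-8,0],[0,-12,0],[0,-5,0]],"turn":[0,0,0]}'|grep -E "pos|contact"; python3 -m pendant '{"translation":[[-40,0,0],[-45,0,0],[-45,0,0],[-43,0,0],[0,0,0]],"turn":[0,0,0,0,0]}'|grep -E "time|pos|contact";python3 -m pendant '{"translation":[[0,3,0],[0,3,0.5],[0,2,0.5],[0,1,0]],"turn":[0,0,0,0]}'|grep -E "time|pos|contact";python3 -m pendant '{"translation":[[0,1,0],[0,1,0]],"turn":[0,0]}'|grep -E "time|pos|contact"
```

```text
ee_pos: [0.5677, 0.1017, -0.0028]
contact_force: [-0.8, 0.6, 0.8]
time_s: 29.0
ee_pos: [0.5655, -0.0737, -0.0027]
contact_force: [-0.0, -0.1, -0.2]
time_s: 29.5
ee_pos: [0.5745, -0.0709, -0.0041]
contact_force: [-0.2, 0.5, 1.2]
time_s: 29.75
ee_pos: [0.5764, -0.0714, -0.004]
contact_force: [0.6, -0.3, 0.9]
```

```bash
python3 -m pendant '{"translation":[[0,1,0],[0,1,0]],"turn":[0,0]}'|grep -E "time|pos|contact";python3 -m pendant '{"translation":[[0,1,0],[0,1,0]],"turn":[0,0]}'|grep -E "time|pos|contact"
```

```text
time_s: 30.0
ee_pos: [0.5784, -0.0715, -0.004]
contact_force: [-0.0, 0.9, 0.1]
time_s: 30.25
ee_pos: [0.5804, -0.0716, -0.004]
contact_force: [0.3, 0.2, 1.1]
```

```bash
python3 -m pendant '{"translation":[[0,1,-0.2],[0,1,-0.3],[0,1,-0.3]],"turn":[0,0,0]}'|grep -E "time|pos|contact";python3 -m pendant '{"translation":[[0,1,-0.2],[0,1,-0.3]],"turn":[0,0]}'|grep -E "time|pos|contact";python3 -m pendant '{"translation":[[0,1,-0.3],[0,1,0]],"turn":[0,0]}'|grep -E "time|pos|contact"
```

```text
time_s: 30.62
ee_pos: [0.5806, -0.0715, -0.0039]
contact_force: [-13.8, -3.1, 4.5]
time_s: 30.88
ee_pos: [0.5813, -0.0715, -0.0039]
contact_force: [-14.7, -4.1, -0.1]
time_s: 31.12
ee_pos: [0.5832, -0.0717, -0.0038]
contact_force: [-15.7, -4.7, 1.9]
```

```bash
python3 -m pendant '{"translation":[[0,1,0],[0,1,0]],"turn":[0,0]}'|grep -E "pos|contact";python3 -m pendant '{"translation":[[0,0.7,0],[0,0.7,0]],"turn":[0,0]}'|grep -E "pos|contact";python3 -m pendant '{"translation":[[0,0.6,0],[0,0.6,0]],"turn":[0,0]}'|grep -E "time|pos|contact"
```

```text
ee_pos: [0.5851, -0.0718, -0.0039]
contact_force: [-16.4, -4.2, 0.7]
ee_pos: [0.5864, -0.0719, -0.0039]
contact_force: [-17.0, -5.5, 2.1]
time_s: 31.88
ee_pos: [0.5876, -0.072, -0.0039]
contact_force: [-16.8, -5.5, 1.3]
```

```bash
python3 -m pendant '{"translation":[[0,0.5,0],[0,0.5,0]],"turn":[0,0]}'|grep -E "pos|contact";python3 -m pendant '{"translation":[[0,0.5,0],[0,0.5,0]],"turn":[0,0]}'|grep -E "pos|contact";python3 -m pendant '{"translation":[[0,0.5,0],[0,0.5,0]],"turn":[0,0]}'|grep -E "time|pos|contact"
```

```text
ee_pos: [0.5884, -0.0721, -0.0039]
contact_force: [-17.5, -6.7, 2.5]
ee_pos: [0.5894, -0.0721, -0.0039]
contact_force: [-18.5, -6.0, 1.8]
time_s: 32.62
ee_pos: [0.5903, -0.0721, -0.0039]
contact_force: [-18.3, -5.8, 2.4]
```

```bash
python3 -m pendant '{"translation":[[0,0.5,-0.2],[0,0.5,-0.2]],"turn":[0,0]}'|grep -E "pos|contact";python3 -m pendant '{"translation":[[0,0.4,0]],"turn":[0]}'|grep -E "time|pos|contact"
```

```text
ee_pos: [0.5915, -0.0719, -0.0038]
contact_force: [-14.8, -4.2, -2.4]
time_s: 33.0
ee_pos: [0.5917, -0.0719, -0.0038]
contact_force: [-17.8, -4.3, -0.1]
```

```bash
python3 -m pendant '{"translation":[[0,-8,0],[0,-12,0],[0,-3,0]],"turn":[0,0,0]}'|grep -E "pos|contact"; python3 -m pendant '{"translation":[[40,0,0],[45,0,0],[45,0,0],[44,0,0],[0,0,0]],"turn":[0,0,0,0,0]}'|grep -E "time|pos|contact";python3 -m pendant '{"translation":[[0,2,0],[0,1,0.5],[0,1,0.5],[0,1,0]],"turn":[0,0,0,0]}'|grep -E "time|pos|contact"
```

```text
ee_pos: [0.5728, -0.0713, -0.0017]
contact_force: [-0.4, 1.0, -0.0]
time_s: 34.0
ee_pos: [0.5764, 0.1051, -0.0017]
contact_force: [-0.6, 0.1, 0.1]
time_s: 34.5
ee_pos: [0.5814, 0.102, -0.003]
contact_force: [0.7, 0.1, -0.3]
```

```bash
python3 -m pendant '{"translation":[[0,1,0],[0,1,0]],"turn":[0,0]}'|grep -E "time|pos|contact";python3 -m pendant '{"translation":[[0,1,-0.2],[0,1,-0.3]],"turn":[0,0]}'|grep -E "time|pos|contact";python3 -m pendant '{"translation":[[0,1,-0.3],[0,0.8,-0.3]],"turn":[0,0]}'|grep -E "time|pos|contact"
```

```text
time_s: 34.75
ee_pos: [0.5834, 0.1024, -0.0029]
contact_force: [-0.0, -0.4, -0.6]
time_s: 35.0
ee_pos: [0.5853, 0.1024, -0.0025]
contact_force: [-0.2, 0.4, 0.2]
time_s: 35.25
ee_pos: [0.5863, 0.1024, -0.0022]
contact_force: [-3.9, 0.5, -0.3]
```

```bash
python3 -m pendant '{"translation":[[0,1,-0.2],[0,1,0]],"turn":[0,0]}'|grep -E "time|pos|contact";python3 -m pendant '{"translation":[[0,0.7,0],[0,0.7,0]],"turn":[0,0]}'|grep -E "time|pos|contact";python3 -m pendant '{"translation":[[0,0.7,-0.5],[0,0.7,0]],"turn":[0,0]}'|grep -E "time|pos|contact"
```

```text
time_s: 35.5
ee_pos: [0.5863, 0.1023, -0.0024]
contact_force: [-15.0, 1.3, 5.7]
time_s: 35.75
ee_pos: [0.5865, 0.1023, -0.0027]
contact_force: [-17.4, 1.2, 7.0]
time_s: 36.0
ee_pos: [0.5878, 0.1026, -0.0026]
contact_force: [-15.9, 4.0, 2.0]
```

```bash
python3 -m pendant '{"translation":[[0,0.7,0],[0,0.7,-0.2]],"turn":[0,0]}'|grep -E "time|pos|contact";python3 -m pendant '{"translation":[[0,0.7,-0.2],[0,0.7,0]],"turn":[0,0]}'|grep -E "time|pos|contact";python3 -m pendant '{"translation":[[0,0.7,-0.2],[0,0.7,0]],"turn":[0,0]}'|grep -E "time|pos|contact"
```

```text
time_s: 36.25
ee_pos: [0.5891, 0.1028, -0.0025]
contact_force: [-13.9, 3.2, -1.0]
time_s: 36.5
ee_pos: [0.5905, 0.1027, -0.0024]
contact_force: [-15.0, 4.6, -0.2]
time_s: 36.75
ee_pos: [0.5918, 0.1027, -0.0023]
contact_force: [-16.1, 3.8, -0.5]
```

```bash
python3 -m pendant '{"translation":[[0,0.5,0],[0,0.5,0]],"turn":[0,0]}'|grep -E "time|pos|contact";python3 -m pendant '{"translation":[[0,0.5,0],[0,0.5,0]],"turn":[0,0]}'|grep -E "time|pos|contact";python3 -m pendant '{"translation":[[0,0.5,0]],"turn":[0]}'|grep -E "time|pos|contact"
```

```text
time_s: 37.0
ee_pos: [0.5926, 0.1028, -0.0023]
contact_force: [-16.8, 6.0, -0.4]
time_s: 37.25
ee_pos: [0.5936, 0.1029, -0.0022]
contact_force: [-16.3, 5.4, 0.4]
time_s: 37.38
ee_pos: [0.594, 0.1029, -0.0023]
contact_force: [-16.5, 4.4, 0.1]
```

```bash
python3 -m pendant '{"translation":[[0,0.5,0],[0,0.5,0]],"turn":[0,0]}'|grep -E "time|pos|contact";python3 -m pendant '{"translation":[[0,0.5,0],[0,0.5,0]],"turn":[0,0]}'|grep -E "time|pos|contact"
```

```text
time_s: 37.62
ee_pos: [0.5949, 0.1029, -0.0022]
contact_force: [-18.5, 5.2, 2.4]
time_s: 37.88
ee_pos: [0.5949, 0.1029, -0.0023]
contact_force: [-24.0, 5.7, 6.5]
```

The left end has hit the stop at 594.9 and the force was at the limit, so I'm backing off at once and going to the right end with finer steps.

```bash
python3 -m pendant '{"translation":[[0,-9,0],[0,-12,0]],"turn":[0,0]}'; python3 -m pendant '{"translation":[[-40,0,0],[-45,0,0],[-45,0,0],[-44,0,0],[0,0,0]],"turn":[0,0,0,0,0]}'|grep -E "time|pos|contact"
python3 - <<'E'
from meas import *
p,d=grab_frame("top"); g=p.astype(float).mean(2)
for u in (288,294,300,306): print(u,[int(g[v,u-2:u+3].mean()) for v in range(86,160)])
cv2.imwrite("pics/e.png",cv2.resize(p[72:212,255:385],None,fx=4,fy=4,interpolation=2))
E
```

```text
time_s: 38.12
ee_pos: [0.5796, 0.1025, -0.0004]
eef_rot: [179.9, -0.0, 89.0]
contact_force: [-0.4, -0.2, 0.0]
gripper_width: 0.0006
gripper_force: 0.0
time_s: 38.75
ee_pos: [0.5766, -0.074, -0.0002]
contact_force: [0.4, 0.4, -0.4]
288 [63, 63, 56, 47, 68, 100, 110, 106, 97, 103, 110, 113, 112, 111, 106, 103, 103, 93, 57, 35, 34, 32, 33, 35, 33, 33, 33, 33, 31, 40, 44, 44, 45, 43, 46, 43, 45, 44, 45, 43, 44, 44, 44, 43, 42, 45, 44, 44, 43, 43, 46, 46, 43, 44, 45, 44, 46, 45, 44, 43, 38, 28, 68, 116, 126, 126, 126, 125, 125, 124, 126, 126, 125, 126]
294 [61, 62, 56, 48, 66, 102, 110, 106, 100, 102, 112, 114, 114, 112, 106, 105, 104, 95, 54, 29, 31, 28, 31, 31, 30, 29, 29, 29, 30, 33, 43, 46, 45, 44, 47, 45, 44, 45, 44, 44, 46, 44, 46, 44, 41, 40, 39, 44, 43, 45, 45, 43, 44, 43, 45, 47, 44, 45, 44, 46, 38, 25, 65, 116, 127, 128, 126, 128, 129, 128, 128, 127, 125, 125]
300 [60, 62, 56, 45, 64, 106, 110, 105, 100, 101, 110, 116, 114, 109, 105, 104, 105, 95, 51, 27, 28, 28, 28, 31, 30, 26, 29, 27, 28, 31, 36, 44, 46, 43, 44, 44, 43, 43, 47, 44, 45, 43, 44, 43, 38, 39, 38, 40, 44, 43, 43, 47, 43, 43, 45, 48, 46, 46, 46, 46, 40, 24, 54, 102, 127, 129, 129, 128, 127, 130, 127, 128, 127, 127]
306 [64, 63, 60, 47, 62, 103, 110, 106, 97, 102, 109, 114, 113, 111, 105, 106, 106, 96, 53, 29, 29, 31, 29, 34, 29, 28, 30, 27, 28, 29, 38, 43, 45, 45, 42, 45, 45, 44, 46, 44, 43, 45, 46, 44, 47, 47, 44, 44, 47, 46, 43, 47, 44, 42, 44, 45, 46, 46, 45, 45, 42, 28, 44, 88, 123, 127, 127, 129, 132, 131, 131, 128, 128, 129]
```

View pics/e.png

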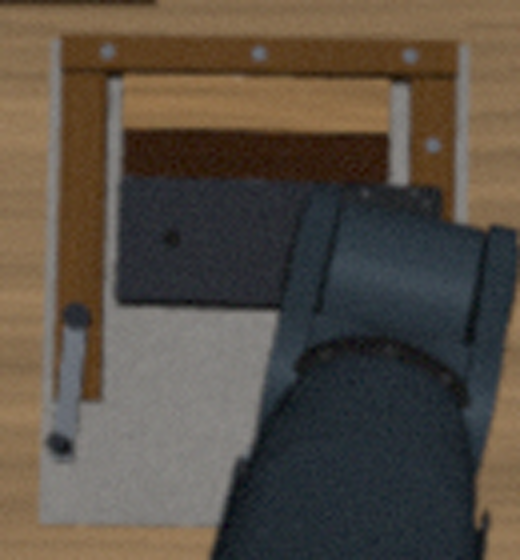

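The left side is closed: fence, pale strip, dark strip and block at crop (120–300, 75–300) with no white between them. Now I finish the right end, expecting the stop near 592.

```bash
python3 -m pendant '{"translation":[[0,2,0.5],[0,2,0.5],[0,2,0],[0,1,0]],"turn":[0,0,0,0]}'|grep -E "time|pos|contact";python3 -m pendant '{"translation":[[0,1,0],[0,0.8,-0.2]],"turn":[0,0]}'|grep -E "time|pos|contact";python3 -m pendant '{"translation":[[0,0.8,-0.3],[0,0.8,-0.3]],"turn":[0,0]}'|grep -E "time|pos|contact"
```

```text
time_s: 39.3
ee_pos: [0.5838, -0.0712, -0.0016]
contact_force: [0.6, -0.4, 0.9]
time_s: 39.55
ee_pos: [0.5855, -0.0716, -0.0014]
contact_force: [0.3, -0.3, -0.9]
time_s: 39.8
ee_pos: [0.587, -0.0717, -0.0007]
contact_force: [0.5, 1.1, -0.3]
```

```bash
python3 -m pendant '{"translation":[[0,0.7,0],[0,0.7,-0.2]],"turn":[0,0]}'|grep -E "time|pos|contact";python3 -m pendant '{"translation":[[0,0.7,-0.3],[0,0.7,-0.3]],"turn":[0,0]}'|grep -E "time|pos|contact";python3 -m pendant '{"translation":[[0,0.6,-0.3],[0,0.6,-0.2]],"turn":[0,0]}'|grep -E "time|pos|contact"
```

```text
time_s: 40.05
ee_pos: [0.5885, -0.0717, -0.0006]
contact_force: [1.5, 0.6, -0.5]
time_s: 40.3
ee_pos: [0.5899, -0.0717, 0.0]
contact_force: [-0.0, 0.1, -0.0]
time_s: 40.55
ee_pos: [0.59, -0.0716, 0.0001]
contact_force: [-7.2, -0.8, 1.4]
```

```bash
python3 -m pendant '{"translation":[[0,0.7,-0.2],[0,0.7,-0.2]],"turn":[0,0]}'|grep -E "time|pos|contact";python3 -m pendant '{"translation":[[0,0.4,-0.3],[0,0.4,-0.3]],"turn":[0,0]}'|grep -E "time|pos|contact";python3 -m pendant '{"translation":[[0,0.4,-0.1]],"turn":[0]}'|grep -E "time|pos|contact"
```

```text
time_s: 40.8
ee_pos: [0.59, -0.0716, 0.0002]
contact_force: [-12.0, -1.8, 3.3]
time_s: 41.05
ee_pos: [0.5899, -0.0716, 0.0003]
contact_force: [-12.7, -1.5, -0.6]
time_s: 41.18
ee_pos: [0.5899, -0.0716, 0.0003]
contact_force: [-16.1, -2.7, 2.0]
```

```bash
python3 -m pendant '{"translation":[[0,0.3,-0.2]],"turn":[0]}'|grep -E "time|pos|contact";python3 -m pendant '{"translation":[[0,0.3,0]],"turn":[0]}'|grep -E "time|pos|contact";python3 -m pendant '{"translation":[[0,0.3,0]],"turn":[0]}'|grep -E "time|pos|contact"
```

```text
time_s: 41.3
ee_pos: [0.5901, -0.0716, 0.0003]
contact_force: [-13.9, -2.0, -1.9]
time_s: 41.42
ee_pos: [0.5904, -0.0717, 0.0003]
contact_force: [-14.8, -3.7, 0.3]
time_s: 41.55
ee_pos: [0.5906, -0.0717, 0.0003]
contact_force: [-14.4, -2.8, -1.2]
```

Moving at about 15 N. Continuing.

```bash
python3 -m pendant '{"translation":[[0,0.4,0]],"turn":[0]}'|grep -E "time|pos|contact";python3 -m pendant '{"translation":[[0,0.4,0]],"turn":[0]}'|grep -E "time|pos|contact";python3 -m pendant '{"translation":[[0,0.4,0]],"turn":[0]}'|grep -E "time|pos|contact"; python3 -m pendant '{"translation":[[0,0.4,0]],"turn":[0]}'|grep -E "time|pos|contact"
```

```text
time_s: 41.68
ee_pos: [0.591, -0.0718, 0.0003]
contact_force: [-15.5, -3.3, -0.6]
time_s: 41.8
ee_pos: [0.5913, -0.0719, 0.0003]
contact_force: [-16.2, -4.8, 0.5]
time_s: 41.92
ee_pos: [0.5916, -0.0719, 0.0003]
contact_force: [-16.7, -4.5, 0.8]
time_s: 42.05
ee_pos: [0.5919, -0.072, 0.0003]
contact_force: [-15.6, -6.1, 0.0]
```

```bash
python3 -m pendant '{"translation":[[0,0.4,0]],"turn":[0]}'|grep -E "time|pos|contact";python3 -m pendant '{"translation":[[0,0.4,0]],"turn":[0]}'|grep -E "time|pos|contact";python3 -m pendant '{"translation":[[0,0.4,0]],"turn":[0]}'|grep -E "time|pos|contact"
```

```text
time_s: 42.18
ee_pos: [0.5923, -0.072, 0.0003]
contact_force: [-16.5, -5.0, 0.9]
time_s: 42.3
ee_pos: [0.5926, -0.0721, 0.0003]
contact_force: [-17.7, -5.1, 3.2]
time_s: 42.42
ee_pos: [0.5926, -0.0721, 0.0003]
contact_force: [-20.0, -5.6, 4.0]
```

Right end stopped at 592.6. Now I check the left end again.

```bash
python3 -m pendant '{"translation":[[0,-8,0],[0,-7,0]],"turn":[0,0]}'|grep -E "pos|contact"; python3 -m pendant '{"translation":[[40,0,0],[45,0,0],[45,0,0],[44,0,0],[0,0,0]],"turn":[0,0,0,0,0]}'|grep -E "time|pos|contact";python3 -m pendant '{"translation":[[0,1.5,0.3],[0,1.5,0],[0,1.5,0]],"turn":[0,0,0]}'|grep -E "time|pos|contact"
```

```text
ee_pos: [0.5825, -0.0716, 0.0021]
contact_force: [0.1, -0.1, 0.7]
time_s: 43.3
ee_pos: [0.5854, 0.105, 0.0022]
contact_force: [-0.7, -0.7, -0.6]
time_s: 43.68
ee_pos: [0.59, 0.1015, 0.0016]
contact_force: [-0.3, -0.0, -0.6]
```

```bash
python3 -m pendant '{"translation":[[0,1,0],[0,1,0]],"turn":[0,0]}'|grep -E "time|pos|contact";python3 -m pendant '{"translation":[[0,0.8,0],[0,0.8,-0.2]],"turn":[0,0]}'|grep -E "time|pos|contact";python3 -m pendant '{"translation":[[0,0.7,-0.3],[0,0.7,-0.3]],"turn":[0,0]}'|grep -E "time|pos|contact"
```

```text
time_s: 43.92
ee_pos: [0.5918, 0.1021, 0.0015]
contact_force: [0.3, -0.6, -0.4]
time_s: 44.18
ee_pos: [0.5934, 0.1023, 0.0017]
contact_force: [1.0, 0.6, -0.2]
time_s: 44.42
ee_pos: [0.5948, 0.1023, 0.0023]
contact_force: [-1.7, 0.4, -0.7]
```

The left end is still home (touch at 594.8), so the blank is closed and square. Now the keeper: retreat, lift, go to the outer side of the peg, and lower.

```bash
python3 -m pendant '{"translation":[[0,-13,0],[0,-12,0],[0,0,-40],[0,0,-35],[0,0,0]],"turn":[0,0,0,0,0]}'|grep -E "time|pos|contact"; python3 -m pendant '{"translation":[[35,-35,0],[35,-34,0],[0,0,0]],"turn":[0,0,0]}'|grep -E "time|pos|contact"
python3 - <<'E'
from meas import *
p,d=grab_frame("top"); g=p.astype(float).mean(2)
print("right side cols");
for u in (330,340,348): print(u,[int(g[v,u-2:u+3].mean()) for v in range(86,155)])
cv2.imwrite("pics/f.png",cv2.resize(p[72:212,255:385],None,fx=4,fy=4,interpolation=2))
E
```

```text
time_s: 45.05
ee_pos: [0.5705, 0.1029, 0.0798]
contact_force: [-0.2, 0.3, -0.5]
time_s: 45.42
ee_pos: [0.499, 0.1752, 0.0763]
contact_force: [0.7, 0.5, -0.2]
right side cols
330 [58, 56, 58, 52, 49, 81, 100, 100, 99, 101, 105, 102, 102, 106, 107, 104, 106, 97, 66, 36, 30, 26, 31, 29, 30, 26, 30, 27, 29, 25, 26, 39, 43, 42, 40, 42, 42, 42, 42, 41, 41, 39, 41, 40, 42, 43, 43, 42, 42, 44, 40, 42, 43, 42, 40, 42, 43, 39, 44, 42, 39, 31, 32, 73, 115, 123, 123, 122, 121]
340 [58, 57, 58, 51, 54, 80, 95, 95, 97, 98, 100, 103, 106, 106, 106, 105, 107, 103, 71, 35, 29, 31, 30, 33, 28, 27, 31, 28, 31, 29, 32, 41, 40, 42, 41, 42, 42, 44, 41, 39, 42, 43, 40, 40, 33, 30, 30, 34, 37, 41, 44, 44, 43, 43, 42, 43, 39, 43, 42, 42, 43, 37, 31, 71, 114, 122, 122, 122, 121]
348 [55, 59, 58, 51, 46, 70, 93, 95, 94, 95, 96, 99, 104, 109, 109, 102, 105, 107, 91, 49, 30, 29, 32, 31, 29, 31, 29, 27, 25, 31, 38, 51, 45, 43, 43, 41, 43, 43, 42, 44, 42, 42, 43, 42, 42, 41, 43, 42, 44, 42, 42, 44, 42, 42, 43, 43, 43, 41, 42, 44, 42, 39, 29, 67, 110, 120, 119, 120, 120]
```

View pics/f.png

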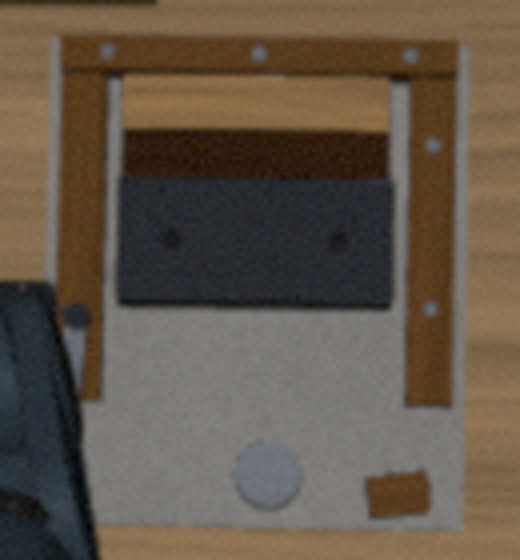

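The blank is closed and square, with no white gaps at crop (120–392, 75–305). The tin (268,473), offcut (398,494) and open keeper are unmoved. Lowering beside the peg and sweeping.

```bash
python3 -m pendant '{"translation":[[0,0,20],[0,0,20],[0,0,0]],"turn":[0,0,0]}'|grep -E "time|pos|contact"; python3 -m pendant '{"translation":[[-10,2,0],[-15.2,-1.1,0],[-15.2,-1.1,0]],"turn":[0,-0.16,-0.16]}'|grep -E "time|pos|rot|contact"
```

```text
time_s: 45.85
ee_pos: [0.5013, 0.1729, 0.0358]
contact_force: [-0.3, 0.1, 0.9]
time_s: 46.22
ee_pos: [0.5037, 0.1325, 0.038]
eef_rot: [180.0, -0.0, 107.6]
contact_force: [0.9, 1.9, -1.5]
```

```bash
python3 -m pendant '{"translation":[[-15.2,-1.1,0],[-15.2,-1.1,0],[-15.2,-1.1,0]],"turn":[-0.16,-0.16,-0.16]}'|grep -E "time|pos|rot|contact"
```

```text
time_s: 46.6
ee_pos: [0.5207, 0.0903, 0.038]
eef_rot: [-180.0, -0.0, 135.1]
contact_force: [-1.5, 0.9, 0.0]
```

```bash
python3 -m pendant '{"translation":[[-15.2,-1.1,0],[-15.2,-1.1,0],[-15.2,-1.1,0],[-15.2,-1.1,0]],"turn":[-0.16,-0.16,-0.16,-0.16]}'|grep -E "time|pos|rot|contact"; python3 -m pendant '{"translation":[[-6,0,0],[-4,0,0]],"turn":[-0.1,0]}'|grep -E "time|pos|rot|contact"
```

```text
time_s: 47.1
ee_pos: [0.5699, 0.0553, 0.038]
eef_rot: [-180.0, -0.0, 171.8]
contact_force: [-1.2, 1.4, -0.7]
time_s: 47.35
ee_pos: [0.5799, 0.0546, 0.0379]
eef_rot: [-180.0, 0.0, 177.2]
contact_force: [-1.9, -1.1, -0.3]
```

```bash
python3 -m pendant '{"translation":[[-1.5,0,0],[-1.5,0,0]],"turn":[0,0]}'|grep -E "time|pos|rot|contact"; python3 -m pendant '{"translation":[[-1,0,0],[-1,0,0]],"turn":[0,0]}'|grep -E "time|pos|rot|contact"
```

```text
time_s: 47.6
ee_pos: [0.5822, 0.0553, 0.0375]
eef_rot: [-180.0, -0.0, 177.2]
contact_force: [-7.3, -1.7, 5.4]
time_s: 47.85
ee_pos: [0.5823, 0.0553, 0.0373]
eef_rot: [-180.0, -0.3, 177.2]
contact_force: [-14.8, -2.2, 11.2]
```

At the stop. Hold briefly, back off, lift away and look.

```bash
python3 -m pendant '{"translation":[[0,0,0],[0,0,0],[8,0,0],[8,0,0],[0,0,-40]],"turn":[0,0,0,0,0]}'|grep -E "time|pos|contact"; python3 -m pendant '{"translation":[[0,0,-50],[40,0,-10],[50,0,0],[50,0,0],[40,0,0]],"turn":[0,0,0,0,0]}'|grep -E "time|pos|contact"; python3 -m pendant '{"translation":[[0,0,0],[0,0,0],[0,0,0]],"turn":[0,0,0]}'|grep -E "time|pos|contact"
python3 - <<'E'
from meas import *
p,d=grab_frame("top"); s,_=grab_frame("side")
cv2.imwrite("pics/g.png",np.hstack([cv2.resize(p[72:212,255:385],None,fx=3,fy=3,interpolation=2),cv2.resize(s[170:270,200:325],None,fx=3,fy=4.2,interpolation=2)]))
E
```

```text
time_s: 48.48
ee_pos: [0.5663, 0.0562, 0.0756]
contact_force: [0.4, -0.4, 0.7]
time_s: 49.1
ee_pos: [0.3868, 0.0649, 0.1373]
contact_force: [1.3, 0.3, 0.5]
time_s: 49.48
ee_pos: [0.3897, 0.0647, 0.1373]
contact_force: [-0.4, -0.1, -0.5]
```

View pics/g.png

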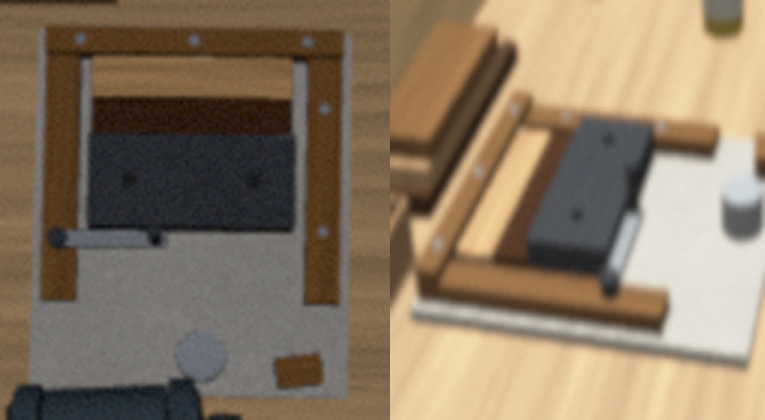

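The keeper lies straight across behind the block, pivot at (57,238) and peg at (155,238). The blank is closed, the tin and offcut haven't moved, and the arm is clear.

```bash
python3 -c "
from bench import *
print(close_job())"
```

```text
the job is handed in; nothing more can be done
None
```

I handed the job in at about 50 s: the pictures show the blank closed and square and the keeper fully across, but when the left end hit its stop the wrist read 24.0 N forward (about 25.5 N in all, with roughly 1 N of sensor noise), so the 25 N limit may have been passed.

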